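# Run the T-nuts out of the chute and hold its flap open

### The arm

A 7-joint arm with a two-finger parallel gripper is mounted at the origin on the work surface. World frame = base frame: x ahead of the robot, y to its left, z up, the work surface at z = 0. Lengths are in m, angles in rad, forces in N, time in s.
With the tool pointing down it reaches from about 0.4 to 0.85 m from the base axis. Payload 10.4 kg.
Tool frame: the origin (TCP) lies on the centre line of the jaws, within the pads' length; the fingertips stand 17 mm ahead of it and the grasp point (between the pads) lies 2 mm behind it (manip.tcp_to_tips is the distance from the TCP to the fingertips, in m); z points along the fingers, x is the direction in which the jaws open and shut, and the axes are right-handed (so a half turn about z gives the same grasp; the last joint's range is limited). The gripper opens to 85 mm and grips with 20 to 120 N. Pads are 22 mm wide; open, the fingers measure 114 mm over their backs; the gripper's body (76 mm by 85 mm) begins 54 mm behind the grasp point. The pads swing forward as they close: fully open they stand 13 mm farther back than shut.
Start: joints at [-1.155, 0.332, -0.065, 1.46, 0.022, 1.35, -0.088], TCP at [0.266, 0.566, 0.248] pointing down, gripper open.
Joint ranges: [-2.6, 2.6], [-0.5, 2.12], [-1.47, 1.34], [0.16, 2.42], [-1.27, 4.41], [0.06, 2.06], [-2.6, 2.6]. Speed limits (rad/s): [2.22, 2.22, 2.79, 2.79, 3.14, 3.14, 3.14].

### API

Orientations are given as a unit quaternion [x, y, z, w].
In Python, from workcell import manip gives the robot as it stands.
- The arm moves only by the shell command python3 -m pendant 'ROWS' [FORCE]. ROWS is JSON, a list of rows, each a list of 3 entries, a list of its own where there are three numbers: the shift along the world's x, y, z in cm, then the turn, a rotation vector about the world's x, y, z in degrees, then the closure in counts, from 0 (fully open) to 255 (shut). A call has 1 to 12 rows; each row shifts and turns the pose as measured when the row begins; what a row does not reach is not made up. A row lasts 1/8 s, in which the tool goes at most 62.5 mm and 10.7 degrees, less where a joint would pass 70% of its speed; a pose out of reach is approached as far as the arm can. A call is refused whole if a number of a shift passes 6.25 or a number of a turn 10.7, either way. A call with a gripper value outside its range is refused whole. The fingers move at their own pace and stop on an object; FORCE is the grip in N (left out, the last holds). Time passes only in rows, so rows that do not move let the fingers close. It gives the time, the measured TCP pose, the force and the opening at its end, in the units of the state.
- manip.get_obs(): the state, without advancing time (a new reading comes with each control period).
- manip.camera(name): name is "scene" or "top" or "wrist"; returns a dict with "pixels" (420x560x3 uint8, red, green, blue), "range_z" (420x560 float32, m along the optical axis (not along the pixel's ray), 0 where there is no reading), "K" (3x3 intrinsics, pixels), "dist" ([k1, k2, p1, p2, k3] as OpenCV has them; the pictures are not rectified), "origin" and "rotation" of the camera in the world; the wrist camera has in their place "hand_eye" (4x4, takes a point from camera to tool coordinates, whose origin is the TCP and whose axes are the tool frame's). Camera axes: x right, y down, z forward; pixel columns grow to the right and rows downward; lengths in m; the calibration is good to about 2 mm. A picture is of the moment at which its call begins: read the wrist's pose just before it.
- manip.hand_in(): hands the job in, once; it reports no verdict.
The state is a dict: "clock": time; "joint_pos": joint angles; "joint_velocities": joint speeds; "tau": joint torques, N m; "position": TCP position; "ee_rot": TCP orientation; "ft_force": force on the tool from outside, world axes, zero at the start; "torque": the same for the moment, N m; "grip_width": opening from 0.0 (shut) to 1.0 (fully open).
Only numpy, scipy, OpenCV 4.12 (cv2) and the standard library are available. Lean on these libraries where they do the work, as an engineer would, in place of code of your own. Each camera call takes 0.05 s, during which the arm holds its last target.

### The job

Slide the metal dish under the mouth of the gravity chute while its flap is still shut, then lift the flap by its handle bar so that all four T-nuts run out into the dish. Finish with the gripper still holding the flap open at 45 degrees, so the empty chute can be inspected: do not let go of it. Leave the dish standing on the table and the other things where they are.

Things in the scene. Friction and masses are not known exactly. Their poses are not given: they have to be found in the camera images.
- chute: Aluminium gravity chute fixed to the table on dark posts and a 150 x 130 x 10 mm base plate. Channel open on top, 40 mm wide inside, 200 mm long, slick, rising 28 degrees along the chute's +x (uphill, away from the robot) to 220 mm above the table. Mouth at the -x end, shut by a flap. Origin: on the table under the mid-chute; base plate from x -60 to +90 mm. Place and heading vary.
- lip (a point): Middle of the lower edge of the chute's mouth: 120 mm from the chute's origin along its -x, 88 mm above the table (underside 83 mm, so the dish passes beneath); axes as the chute's. Nuts leave over this edge and land up to about 90 mm in front of it (chute -x). The dish, lug to the robot, does well with the lip 10 to 30 mm inside its far wall; much deeper, its lug comes under the handle bar.
- flap: The steel flap with its handle. Origin: middle of the flap's hinge pin, which runs along the chute's y, 50 mm straight above the lip (138 mm above the table). Its axes turn with the flap.
- flap_angle (a joint): Opening of the flap in rad: 0 = shut (plate upright, 48 mm wide, 52 mm tall, hanging from the hinge); grows as its lower edge swings out to the robot and up; 0.785 = 45 degrees open; stop at 1.5. A light spring and its weight shut it as soon as it is let go; lifting at the handle bar takes 2 to 3 N.
- bar (a point): The flap's handle, one piece with it: round steel bar 12 mm thick, 72 mm long, along the chute's y, on two 8 mm rods at its ends. This point: mid-bar, 100 mm from the hinge pin. Flap shut: in front of the hinge (chute -x), 15 degrees below its level, 112 mm above the table; at 45 degrees open: 30 degrees above it, 188 mm. Pinched from above, it turns between the fingers.
- dish: Rectangular sheet-metal catch dish, open on top, 150 x 90 mm outside, 50 mm high, walls and floor 4 mm, about 0.5 kg, with a black lug handle on one short side. Origin: centre of the underside, on the table; x along its length, lug at the -x end (towards the robot). It stands left or right of the chute (swapped with the carton).
- holder: Bystander: steel taper toolholder standing on its wide end, 62 mm diameter, 125 mm tall, beside the chute. Origin: centre of the underside.
- collet_nut: Bystander: dark round collet nut, 50 mm diameter, 27 mm tall, beside the chute. Origin: centre of the underside.
- carton: Bystander: closed cardboard carton, 130 x 85 x 60 mm, on the other side of the chute from the dish. Origin: centre of the underside.
- spray: Bystander: spray can, 60 mm diameter, 190 mm tall. Origin: centre of the underside.
- coolant: Bystander: blue plastic jar, 76 mm diameter, 170 mm tall. Origin: centre of the underside.
- wrench: Bystander: spanner 190 mm long lying flat near the robot. Origin: on its underside.
- cutter_block: Bystander: wooden block 130 x 60 mm, 35 mm tall, with three cutters standing in it (120 mm tall in all). Origin: centre of the underside.
- dish_lug (a point): Top of the dish's lug handle, 80 mm above the table, 98 mm from the dish's origin along its -x. The lug is an upright block 14 mm thick (across, dish y), 44 mm long (dish x, from 74 to 118 mm out from the dish's origin) from 20 to 80 mm above the table. Axes as the dish's.
- nut1: Blackened steel T-slot nut, 28 x 28 mm, 17 mm tall, about 80 g, number 1 in the queue behind the flap counted from the mouth. Origin: centre of its wide underside.
- nut2: Blackened steel T-slot nut, 28 x 28 mm, 17 mm tall, about 80 g, number 2 in the queue behind the flap counted from the mouth. Origin: centre of its wide underside.
- nut3: Blackened steel T-slot nut, 28 x 28 mm, 17 mm tall, about 80 g, number 3 in the queue behind the flap counted from the mouth. Origin: centre of its wide underside.
- nut4: Blackened steel T-slot nut, 28 x 28 mm, 17 mm tall, about 80 g, number 4 in the queue behind the flap counted from the mouth. Origin: centre of its wide underside.

How it is judged:
By the outcome, as a careful person would: the job done as asked, in the order asked, and still so for the second after the job is handed in, while the arm keeps its last pose, push and grip.
It also fails if it takes over 64 s, if anything falls off the work surface, if the arm or the gripper's body presses on something with over 40 N, if the wrist force passes 120 N, or if a joint passes its speed limit or range.

## Working session

There is one attempt and no reset: what is moved stays moved. The work goes in short steps, Python scripts to look and compute and a shell command to move; the robot and the scene stay as the last step left them, time stands still between calls to the robot, and variables do not carry over. Pictures are saved under pics/ and viewed, and the job is handed in when it is done.

```bash
ls; mkdir -p pics; cat > h.py <<'E'
import numpy as np, cv2, pickle
from workcell import manip
def grab(n,fn):
    o=manip.get_obs(); c=manip.camera(n); c=dict(c); c['obs']=o
    cv2.imwrite('pics/'+fn+'.png',cv2.cvtColor(c['pixels'],cv2.COLOR_RGB2BGR)); pickle.dump(c,open(fn+'.pkl','wb')); return c
def load(fn): return pickle.load(open(fn+'.pkl','rb'))
def rays(c,uv):
    p=cv2.undistortPoints(np.array(uv,float).reshape(-1,1,2),np.array(c['K']),np.array(c['dist'])).reshape(-1,2)
    return np.c_[p,np.ones(len(p))]
def plane(c,uv,z):
    d=rays(c,uv)@np.array(c['rotation']).T; o=np.array(c['origin'])
    return o+d*((z-o[2])/d[:,2])[:,None]
def depthpts(c,uv):
    uv=np.array(uv,int).reshape(-1,2); r=rays(c,uv)*c['range_z'][uv[:,1],uv[:,0]][:,None]
    return r@np.array(c['rotation']).T+np.array(c['origin'])
E
python3 - <<'E'
from h import *
for n in('scene','top'):
    c=grab(n,n+'0'); print(n,np.round(c['K'],1).tolist(),np.round(c['origin'],3),np.round(c['rotation'],3).tolist())
print(manip.get_obs())
E
```

```text
pics
scene [[419.3, 0.0, 274.3], [0.0, 419.3, 210.1], [0.0, 0.0, 1.0]] [ 1.241 -0.004  0.945] [0.721, 0.606, -0.214, -0.259]
top [[402.5, 0.0, 277.5], [0.0, 402.5, 203.5], [0.0, 0.0, 1.0]] [0.362 0.092 1.165] [0.726, -0.679, 0.072, -0.077]
{'clock': 0.1, 'joint_pos': array([-1.15460089,  0.33282531, -0.06471039,  1.46084536,  0.02157871,
        1.34987802, -0.08849479]), 'joint_velocities': array([-0.00219467, -0.0015477 , -0.00083497, -0.00026623,  0.00137285,
        0.00166686,  0.0019603 ]), 'tau': array([ 7.70792449e-04, -6.26747847e+01,  4.88054124e-02, -3.92427742e+01,
        1.62592629e-02,  6.99681026e-03,  2.19102833e-05]), 'position': array([0.26539134, 0.56552038, 0.24759081]), 'ee_rot': array([ 8.44044495e-01,  5.36272779e-01, -5.23962365e-04,  3.51373627e-04]), 'ft_force': array([ 0.34269535, -0.4477762 , -0.19314774]), 'torque': array([ 0.02742019,  0.00820176, -0.04617471]), 'grip_width': 1.0013699295798342}
```

Rotation is a quaternion; fixing that, and viewing.

```bash
sed -i 's/^def load.*/def load(fn):\n    c=pickle.load(open(fn+".pkl","rb")); fix(c); return c/; s/^def grab/from scipy.spatial.transform import Rotation as R\ndef fix(c):\n    o=c["obs"]\n    if "hand_eye" in c:\n        T=np.eye(4);T[:3,:3]=R.from_quat(o["ee_rot"]).as_matrix();T[:3,3]=o["position"];T=T@np.array(c["hand_eye"]);c["origin"]=T[:3,3];c["rotation"]=T[:3,:3]\n    elif np.size(c["rotation"])==4: c["rotation"]=R.from_quat(c["rotation"]).as_matrix()\ndef grab/; s/; return c$/; fix(c); return c/' h.py; cat h.py
```

```text
import numpy as np, cv2, pickle
from workcell import manip
from scipy.spatial.transform import Rotation as R
def fix(c):
    o=c["obs"]
    if "hand_eye" in c:
        T=np.eye(4);T[:3,:3]=R.from_quat(o["ee_rot"]).as_matrix();T[:3,3]=o["position"];T=T@np.array(c["hand_eye"]);c["origin"]=T[:3,3];c["rotation"]=T[:3,:3]
    elif np.size(c["rotation"])==4: c["rotation"]=R.from_quat(c["rotation"]).as_matrix()
def grab(n,fn):
    o=manip.get_obs(); c=manip.camera(n); c=dict(c); c['obs']=o
    cv2.imwrite('pics/'+fn+'.png',cv2.cvtColor(c['pixels'],cv2.COLOR_RGB2BGR)); pickle.dump(c,open(fn+'.pkl','wb')); fix(c); return c
def load(fn):
    c=pickle.load(open(fn+".pkl","rb")); fix(c); fix(c); return c
def rays(c,uv):
    p=cv2.undistortPoints(np.array(uv,float).reshape(-1,1,2),np.array(c['K']),np.array(c['dist'])).reshape(-1,2)
    return np.c_[p,np.ones(len(p))]
def plane(c,uv,z):
    d=rays(c,uv)@np.array(c['rotation']).T; o=np.array(c['origin'])
    return o+d*((z-o[2])/d[:,2])[:,None]
def depthpts(c,uv):
    uv=np.array(uv,int).reshape(-1,2); r=rays(c,uv)*c['range_z'][uv[:,1],uv[:,0]][:,None]
    return r@np.array(c['rotation']).T+np.array(c['origin'])
```

View pics/scene0.png

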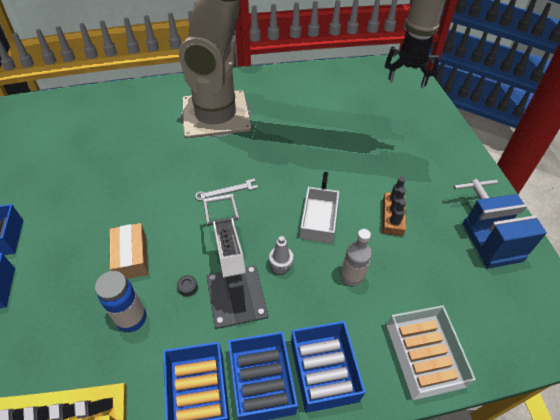

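View pics/top0.png

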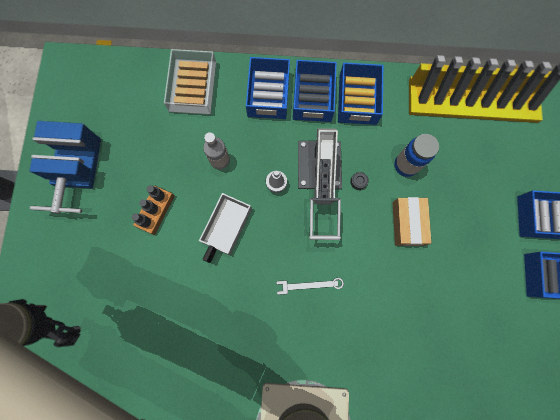

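The scene view shows the chute at (235,270), the bar at about (220,197) and the dish at (320,213). The top view shows the flap and bar frame at (325,220), the dish at (227,224) with its lug at (210,254), and the wrench at (310,286). I'll zoom in.

```bash
python3 - <<'E'
from h import *
c=load('top0'); im=cv2.cvtColor(c['pixels'],cv2.COLOR_RGB2BGR)
cv2.imwrite('pics/topz.png',cv2.resize(im[120:300,180:360],(800,600)[:1]*2 and (600,600),interpolation=cv2.INTER_CUBIC))
c=load('scene0'); im=cv2.cvtColor(c['pixels'],cv2.COLOR_RGB2BGR)
cv2.imwrite('pics/scz.png',cv2.resize(im[160:340,180:360],(600,600),interpolation=cv2.INTER_CUBIC))
E
```

```text
(no output)
```

View pics/topz.png

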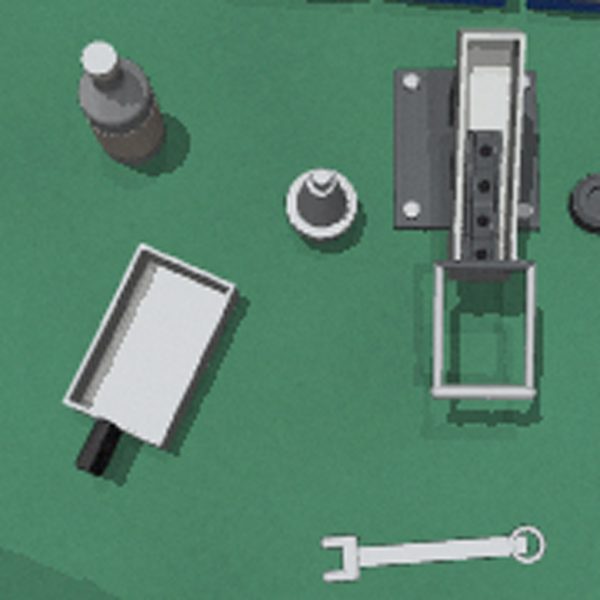

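View pics/scz.png

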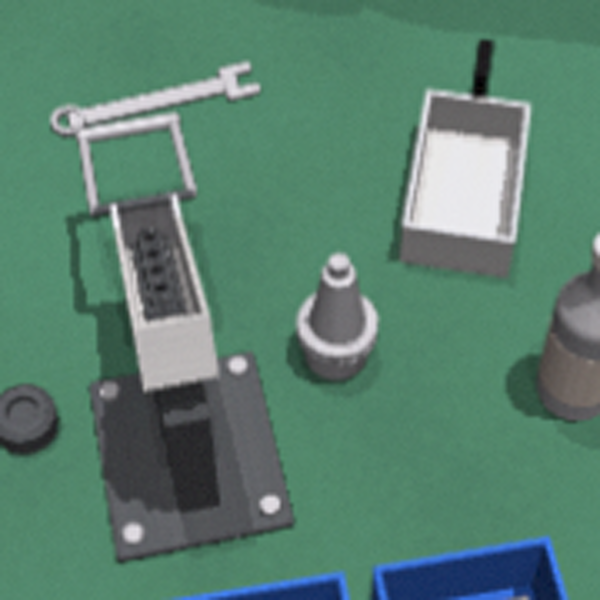

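```bash
python3 - <<'E'
from h import *
t=load('top0'); s=load('scene0')
T=lambda L:(np.array(L,float)+.5)/(10/3)-.5+[180,120]
S=lambda L:(np.array(L,float)+.5)/(10/3)-.5+[180,160]
np.set_printoptions(precision=4,suppress=True)
print('dish top'); d=plane(t,T([(143,245),(238,287),(165,447),(66,402)]),.05);print(d,d.mean(0))
print('dish scene'); d=plane(s,S([(428,91),(530,102),(516,238),(404,230)]),.05);print(d,d.mean(0))
print('lug top',plane(t,T([(110,422),(89,466)]),.08), 'scene',plane(s,S([(486,42)]),.08))
print('bar top',plane(t,T([(433,392),(537,392)]),.112)); print('bar scene',plane(s,S([(78,134),(180,119)]),.112))
print('hinge top',plane(t,T([(437,265),(535,265)]),.138)); print('hinge sc',plane(s,S([(95,210),(194,193)]),.138))
print('base top',plane(t,T([(394,68),(394,228),(539,230)]),.01))
print('base sc',plane(s,S([(120,551),(292,518),(250,352)]),.01))
print('holder top',plane(t,T([(322,205)]),.02), 'wrench', plane(t,T([(322,550),(545,545)]),.005))
print('nutcollet',plane(t,T([(595,200)]),.027))
b=depthpts(t,np.round(T([(485,392),(485,250),(150,340),(433,330)])));print('depth',b)
# black lug mask top
hsv=t['pixels'].astype(int).sum(2)
E
```

```text
dish top
[[0.6191 0.2652 0.05  ]
 [0.588  0.1813 0.05  ]
 [0.4492 0.2307 0.05  ]
 [0.4809 0.3164 0.05  ]] [0.5343 0.2484 0.05  ]
dish scene
[[0.4526 0.2377 0.05  ]
 [0.4801 0.3218 0.05  ]
 [0.6192 0.2714 0.05  ]
 [0.596  0.185  0.05  ]] [0.537 0.254 0.05 ]
lug top [[0.4639 0.2732 0.08  ]
 [0.4276 0.2865 0.08  ]] scene [[0.4315 0.2921 0.08  ]]
bar top [[ 0.5014  0.0161  0.112 ]
 [ 0.5068 -0.0657  0.112 ]]
bar scene [[ 0.5048 -0.0608  0.112 ]
 [ 0.503   0.0203  0.112 ]]
hinge top [[ 0.5981  0.0199  0.138 ]
 [ 0.6032 -0.0569  0.138 ]]
hinge sc [[ 0.6032 -0.0517  0.138 ]
 [ 0.5998  0.0215  0.138 ]]
base top [[ 0.8087  0.059   0.01  ]
 [ 0.6586  0.0506  0.01  ]
 [ 0.6654 -0.0778  0.01  ]]
base sc [[ 0.8117 -0.066   0.01  ]
 [ 0.807   0.0589  0.01  ]
 [ 0.6629  0.0496  0.01  ]]
holder top [[0.6727 0.1156 0.02  ]] wrench [[ 0.3749  0.0956  0.005 ]
 [ 0.3916 -0.0929  0.005 ]]
nutcollet [[ 0.6913 -0.1235  0.027 ]]
depth [[ 0.5035 -0.0234  0.1209]
 [ 0.6172 -0.0192  0.1157]
 [ 0.5439  0.2569  0.0046]
 [ 0.547   0.0186  0.129 ]]
```

Averaging the two views, the dish is at (0.536, 0.251) with yaw about -20°. The lip is at (0.601, -0.017), the bar at (0.504, -0.0225) and the chute yaw is about 3.4°. I'll go above the lug with a +5° turn.

```bash
python3 -m pendant '[[[2.2,-3.5,0],[0,0,1],0],[[2.2,-3.5,0],[0,0,1],0],[[2.2,-3.5,0],[0,0,1],0],[[2.2,-3.5,0],[0,0,1],0],[[2.2,-3.5,0],[0,0,1],0],[[2.2,-3.5,0],[0,0,0],0],[[2.2,-3.5,-1],[0,0,0],0],[[1.8,-3.4,-2],[0,0,0],0],[[0,0,0],[0,0,0],0],[[0,0,0],[0,0,0],0]]' 40
python3 - <<'E'
from h import *
np.set_printoptions(precision=4,suppress=True)
w=grab('wrist','w1'); print(w['obs']['position'],R.from_quat(w['obs']['ee_rot']).as_matrix(),w['origin'],w['rotation'])
E
```

```text
clock: 1.35
position: [0.4392, 0.276, 0.2133]
ee_rot: [0.819, 0.574, -0.003, 0.001]
ft_force: [-0.1, 0.6, 0.1]
grip_width: 1.005
[0.4392 0.276  0.2133] [[ 0.3404  0.9403 -0.0045]
 [ 0.9403 -0.3404 -0.0055]
 [-0.0067 -0.0023 -1.    ]] [0.372  0.3006 0.3397] [[ 0.3401  0.9023  0.2649]
 [ 0.9404 -0.3249 -0.1007]
 [-0.0048  0.2833 -0.959 ]]
```

View pics/w1.png

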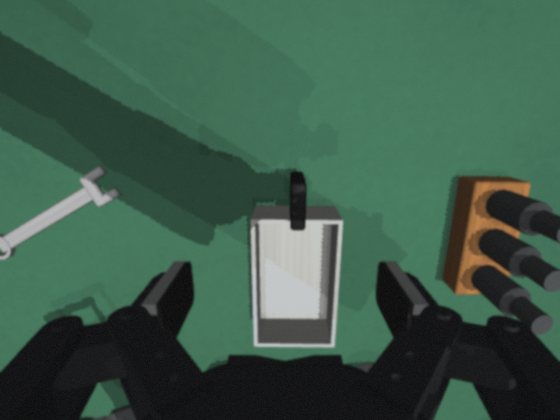

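The wrist view shows the lug at (298,173–230) and the dish rim from (250,220) to (342,345).

```bash
python3 - <<'E'
from h import *
np.set_printoptions(precision=4,suppress=True)
w=load('w1'); im=w['pixels']
g=im[160:240,270:330].max(2)<45
n=[(v+160,np.where(g[v])[0].min()+270,np.where(g[v])[0].max()+270) for v in range(0,80,4) if g[v].any()]
print(n)
lp=plane(w,[(297.5,175),(298,200),(298.5,228)],.08); print(lp)
r=plane(w,[(251,222),(341,222),(336,345),(254,345)],.05); print(r,r.mean(0)); d=r[2:].mean(0)-r[:2].mean(0); print(np.degrees(np.arctan2(d[1],d[0])))
E
```

```text
[(172, np.int64(292), np.int64(299)), (176, np.int64(290), np.int64(302)), (180, np.int64(290), np.int64(304)), (184, np.int64(290), np.int64(304)), (188, np.int64(290), np.int64(304)), (192, np.int64(289), np.int64(305)), (196, np.int64(290), np.int64(305)), (200, np.int64(290), np.int64(305)), (204, np.int64(290), np.int64(305)), (208, np.int64(290), np.int64(305)), (212, np.int64(290), np.int64(305)), (216, np.int64(290), np.int64(305)), (220, np.int64(291), np.int64(303)), (224, np.int64(292), np.int64(303)), (228, np.int64(294), np.int64(299))]
[[0.42   0.2936 0.08  ]
 [0.4406 0.2869 0.08  ]
 [0.4649 0.2789 0.08  ]]
[[0.454  0.2346 0.05  ]
 [0.4839 0.3176 0.05  ]
 [0.6219 0.2703 0.05  ]
 [0.5908 0.1837 0.05  ]] [0.5376 0.2515 0.05  ]
-19.678963315005216
```

```bash
python3 -m pendant '[[[-0.2,1.2,0],[0,0,0],0],[[0,0,-3.5],[0,0,0],0],[[0,0,-3.5],[0,0,0],0],[[0,0,-3],[0,0,0],0],[[0,0,-2.5],[0,0,0],0],[[0,0,-1],[0,0,0],0],[[0,0,0],[0,0,0],0]]'
python3 -c "
from h import *
grab('wrist','w2')"
```

```text
clock: 2.28
position: [0.4334, 0.3008, 0.0769]
ee_rot: [0.815, 0.58, -0.001, -0.001]
ft_force: [0.2, -0.3, 0.5]
grip_width: 1.001
```

View pics/w2.png

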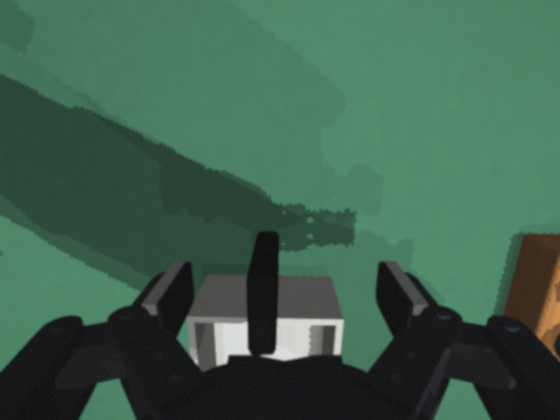

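The lug (263,300) sits left of the jaw centre because the motion drifted. I'll correct that first.

```bash
python3 -m pendant '[[[0.4,-1.3,-0.5],[0,0,-0.7],0],[[0,0,0],[0,0,0],0],[[0,0,0],[0,0,0],0]]'
```

```text
clock: 2.7
position: [0.4392, 0.2877, 0.0744]
ee_rot: [0.819, 0.574, 0.002, -0.001]
ft_force: [-0.2, -0.4, 1.1]
grip_width: 1.0
```

```bash
python3 -m pendant '[[[-0.1,0,-0.6],[0,0,0],0],[[0,0,0],[0,0,0],0],[[0,0,0],[0,0,0],255],[[0,0,0],[0,0,0],255],[[0,0,0],[0,0,0],255],[[0,0,0],[0,0,0],255],[[0,0,0],[0,0,0],255],[[0,0,0],[0,0,0],255]]' 50
```

```text
clock: 3.7
position: [0.4381, 0.2879, 0.0685]
ee_rot: [0.819, 0.574, 0.002, -0.001]
ft_force: [-0.8, -0.1, -0.2]
grip_width: 0.157
```

```bash
python3 -m pendant '[[[-0.1,-1.5,0],[0,0,1],255],[[-0.1,-2.5,0],[0,0,2],255],[[-0.1,-2.5,0],[0,0,2],255],[[-0.1,-2.5,0],[0,0,2],255],[[0,-2.5,0],[0,0,2],255],[[0,-2.5,0],[0,0,2],255],[[0,0,0],[0,0,0],255],[[0,0,0],[0,0,0],255]]'
```

```text
clock: 4.7
position: [0.4331, 0.1492, 0.0686]
ee_rot: [0.756, 0.655, 0.004, -0.003]
ft_force: [-1.1, 0.8, 1.4]
grip_width: 0.156
```

```bash
python3 -m pendant '[[[0,-2,0],[0,0,1.5],255],[[0,-2.5,0],[0,0,2],255],[[0,-2.5,0],[0,0,2],255],[[0,-2.5,0],[0,0,2],255],[[0,-2.5,0],[0,0,2],255],[[0,-2.0,0],[0,0,1],255],[[0,0,0],[0,0,0],255],[[0,0,0],[0,0,0],255]]'
python3 - <<'E'
from h import *
c=grab('top','top1'); im=cv2.imread('pics/top1.png'); cv2.imwrite('pics/top1z.png',cv2.resize(im[120:300,240:420],(600,600),interpolation=cv2.INTER_CUBIC))
c=grab('scene','sc1');im=cv2.imread('pics/sc1.png'); cv2.imwrite('pics/sc1z.png',cv2.resize(im[130:310,140:320],(600,600),interpolation=cv2.INTER_CUBIC))
E
```

```text
clock: 5.7
position: [0.4342, 0.0178, 0.0688]
ee_rot: [0.686, 0.728, 0.006, -0.004]
ft_force: [-1.8, -1.6, 0.0]
grip_width: 0.158
```

View pics/top1z.png

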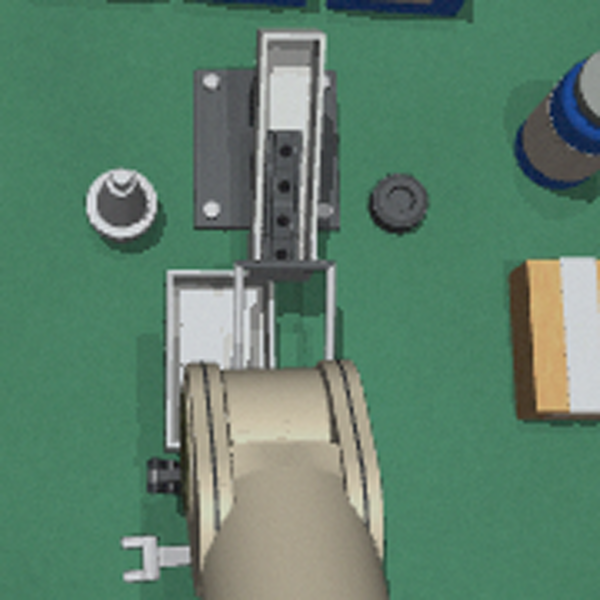

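View pics/sc1z.png

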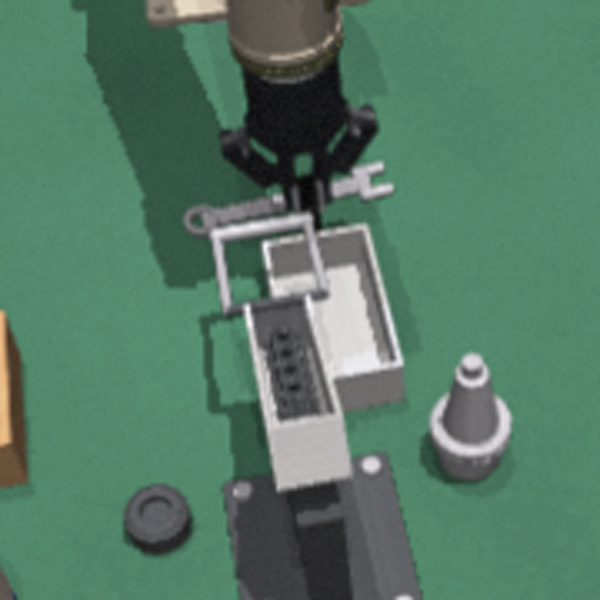

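The dish is moving along square to the chute, with its yaw aligned and the lug still held. About 44 mm in -y and 11 mm in +x remain.

```bash
python3 -m pendant '[[[0,-1.5,0],[0,0,0],255],[[0,-1.5,0],[0,0,0],255],[[0,-0.8,0],[0,0,0],255],[[0,0,0],[0,0,0],255],[[0,0,0],[0,0,0],255]]'
```

```text
clock: 6.42
position: [0.4347, -0.0184, 0.069]
ee_rot: [0.684, 0.73, 0.007, -0.004]
ft_force: [1.0, -0.7, -1.4]
grip_width: 0.152
```

```bash
python3 -m pendant '[[[0.5,-0.4,0],[0,0,0],255],[[0.5,-0.3,0],[0,0,0],255],[[0,0,0],[0,0,0],255],[[0,0,0],[0,0,0],255]]'
python3 - <<'E'
from h import *
c=grab('top','top2'); im=cv2.imread('pics/top2.png'); cv2.imwrite('pics/top2z.png',cv2.resize(im[120:300,240:420],(600,600),interpolation=cv2.INTER_CUBIC))
c=grab('scene','sc2');im=cv2.imread('pics/sc2.png'); cv2.imwrite('pics/sc2z.png',cv2.resize(im[130:310,140:320],(600,600),interpolation=cv2.INTER_CUBIC))
E
```

```text
clock: 6.92
position: [0.4445, -0.024, 0.069]
ee_rot: [0.683, 0.73, 0.007, -0.005]
ft_force: [-2.1, 1.2, 1.6]
grip_width: 0.154
```

View pics/top2z.png

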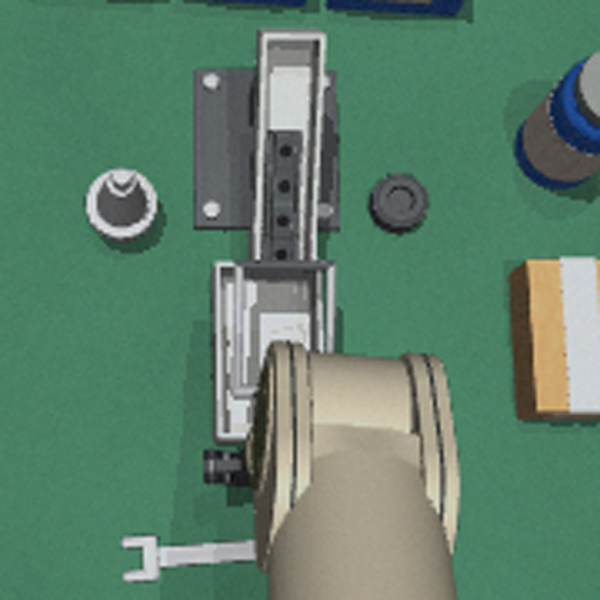

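View pics/sc2z.png

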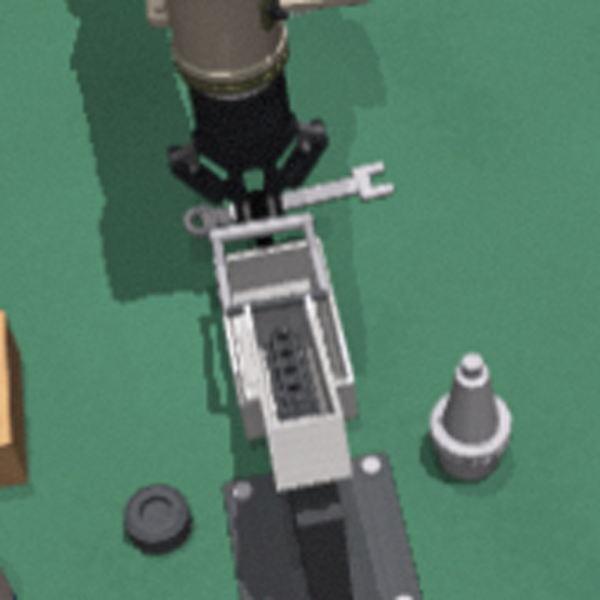

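The dish is under the mouth with its rim's left edge at zoom (217,263–440) in the top view. Measuring its lateral placement and depth.

```bash
python3 - <<'E'
from h import *
np.set_printoptions(precision=4,suppress=True)
t=load('top2'); s=load('sc2')
T=lambda L:(np.array(L,float)+.5)/(10/3)-.5+[240,120]
S=lambda L:(np.array(L,float)+.5)/(10/3)-.5+[140,130]
print(plane(t,T([(215,263),(215,440),(335,263)]),.05)); print(plane(s,S([(320,238),(352,386),(245,400)]),.05))
print('bar',plane(t,T([(236,393)]),.112),'sc',plane(s,S([(211,232),(312,217)]),.112))
E
```

```text
[[ 0.6188  0.0325  0.05  ]
 [ 0.4687  0.0246  0.05  ]
 [ 0.6256 -0.0695  0.05  ]]
[[ 0.4702  0.0253  0.05  ]
 [ 0.6243  0.0321  0.05  ]
 [ 0.6233 -0.0509  0.05  ]]
bar [[0.5007 0.0137 0.112 ]] sc [[ 0.5027 -0.0609  0.112 ]
 [ 0.5007  0.0195  0.112 ]]
```

The dish is centred within about 3 mm, with the lip about 19 mm inside the far wall. Releasing.

```bash
python3 -m pendant '[[[0,0,0],[0,0,0],0],[[0,0,0],[0,0,0],0],[[0,0,0],[0,0,0],0],[[0,0,0],[0,0,0],0],[[0,0,0],[0,0,0],0],[[-0.8,0,0],[0,0,0],0],[[0,0,2],[0,0,0],0],[[0,0,3],[0,0,0],0],[[0,0,4],[0,0,0],0],[[0,0,4],[0,0,0],0],[[0,0,2],[0,0,0],0],[[0,0,0],[0,0,0],0]]'
python3 -c "
from h import *
print(manip.get_obs()['joint_pos'])"
```

```text
clock: 8.52
position: [0.4324, -0.0246, 0.223]
ee_rot: [0.683, 0.73, 0.006, -0.006]
ft_force: [-0.3, -0.7, -0.5]
grip_width: 0.996
[-0.34581716 -0.09591386  0.2945013   1.9845993   0.01131     1.24731348
  1.58064426]
```

```bash
python3 -m pendant '[[[0.5,0,0],[0,0,-5],0],[[0.8,0,0],[0,0,-10],0],[[0.8,0,0],[0,0,-10],0],[[0.8,0,0],[0,0,-10],0],[[0.8,0,0],[0,0,-10],0],[[0.8,0,0],[0,0,-10],0],[[0.8,0,0],[0,0,-10],0],[[0.8,0,0],[0,0,-10],0],[[0.5,0,0],[0,0,-7],0],[[0,0,0],[0,0,0],0],[[0,0,0],[0,0,0],0]]'
python3 - <<'E'
from h import *
np.set_printoptions(precision=4,suppress=True)
w=grab('wrist','w3');print(R.from_quat(w['obs']['ee_rot']).as_matrix())
E
```

```text
clock: 9.9
position: [0.4916, -0.0254, 0.2083]
ee_rot: [0.997, 0.081, 0.001, -0.003]
ft_force: [-0.4, -0.1, 0.2]
grip_width: 1.0
[[ 0.987   0.1608  0.001 ]
 [ 0.1608 -0.987   0.0066]
 [ 0.002  -0.0063 -1.    ]]
```

View pics/w3.png

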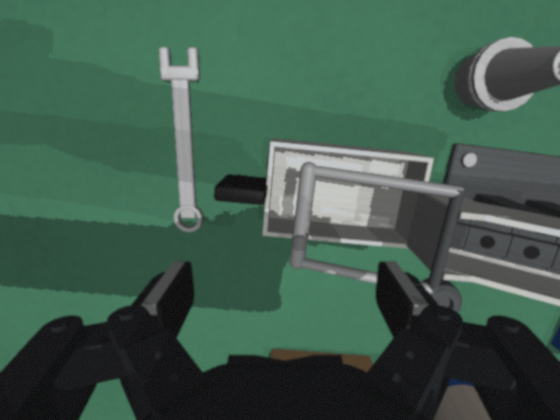

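The wrist view shows the bar running from (308,168) to (298,263), with the lug left of it at (240,190).

```bash
python3 - <<'E'
from h import *
np.set_printoptions(precision=4,suppress=True)
w=load('w3'); p=plane(w,[(307,167),(298,263),(303,215)],.112); print(p, p[:2].mean(0)); d=p[0]-p[1]; print(np.degrees(np.arctan2(-d[0],d[1])))
print('lug',plane(w,[(216,190),(268,190)],.08)); print('dish',plane(w,[(273,143),(433,158),(264,236)],.05))
print('hinge',plane(w,[(457,190)],.138))
E
```

```text
[[ 0.5023  0.0141  0.112 ]
 [ 0.509  -0.0612  0.112 ]
 [ 0.5059 -0.0218  0.112 ]] [ 0.5057 -0.0235  0.112 ]
5.073990386905543
lug [[ 0.4339 -0.0214  0.08  ]
 [ 0.4768 -0.0145  0.08  ]]
dish [[ 0.4745  0.022   0.05  ]
 [ 0.6213  0.0328  0.05  ]
 [ 0.4793 -0.0675  0.05  ]]
hinge [[0.5997 0.019  0.138 ]]
```

```bash
python3 -m pendant '[[[1.2,0.3,0],[0,0,-5.5],0],[[0,0,0],[0,0,0],0],[[0,0,0],[0,0,0],0]]'
```

```text
clock: 10.32
position: [0.5027, -0.0226, 0.208]
ee_rot: [0.999, 0.035, 0.001, -0.003]
ft_force: [1.0, -0.4, 0.3]
grip_width: 1.003
```

```bash
python3 -m pendant '[[[0,0,-2],[0,0,0],0],[[0,0,-2.5],[0,0,0],0],[[0,0,-2],[0,0,0],0],[[0,0,-1],[0,0,0],0],[[0,0,0],[0,0,0],0],[[0,0,0],[0,0,0],0]]'
python3 -c "
from h import *
grab('wrist','w4')"
```

```text
clock: 11.08
position: [0.5019, -0.0232, 0.1326]
ee_rot: [0.999, 0.039, 0.002, -0.004]
ft_force: [-0.4, -0.1, 0.7]
grip_width: 0.998
```

View pics/w4.png

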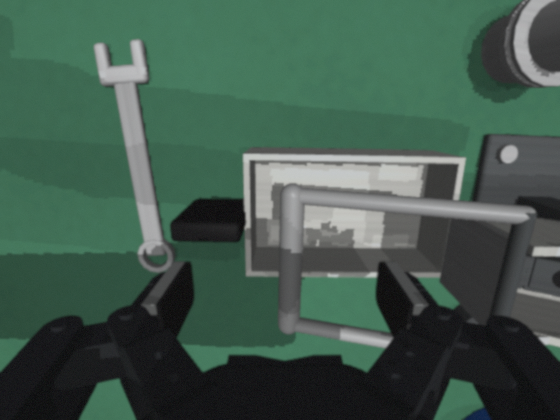

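The bar (290,260) lies midway between the fingers (185 and 385). Lowering the last 22 mm and pinching.

```bash
python3 -m pendant '[[[0.2,0,-1.2],[0,0,0],0],[[0,0,-1],[0,0,0],0],[[0,0,0],[0,0,0],0],[[0,0,0],[0,0,0],255],[[0,0,0],[0,0,0],255],[[0,0,0],[0,0,0],255],[[0,0,0],[0,0,0],255],[[0,0,0],[0,0,0],255],[[0,0,0],[0,0,0],255]]' 30
python3 -c "
from h import *
grab('wrist','w5')"
```

```text
clock: 12.25
position: [0.5049, -0.0232, 0.1103]
ee_rot: [0.999, 0.039, 0.003, -0.004]
ft_force: [0.5, -0.2, -0.5]
grip_width: 0.127
```

View pics/w5.png

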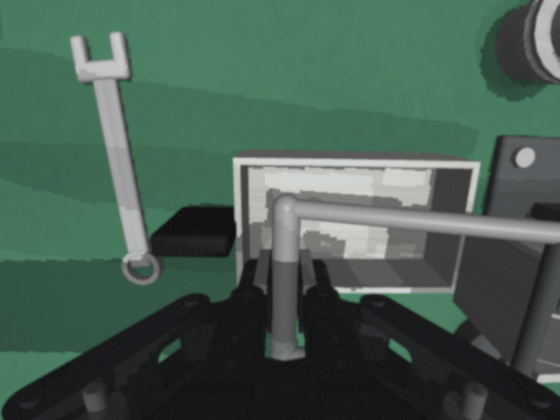

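Bar pinched: opening is about 11 mm and forces are near zero. I'll lift along the hinge arc in roughly 5° steps.

```bash
python3 -m pendant '[[[-0.2,0,0.85],[0,0,0],255],[[-0.1,0,0.87],[0,0,0],255],[[0,0,0.87],[0,0,0],255],[[0,0,0.87],[0,0,0],255],[[0.1,0,0.87],[0,0,0],255],[[0.2,0,0.85],[0,0,0],255],[[0.25,0,0.83],[0,0,0],255],[[0.3,0,0.8],[0,0,0],255],[[0.3,0,0.5],[0,0,0],255],[[0,0,0],[0,0,0],255],[[0,0,0],[0,0,0],255]]'
python3 - <<'E'
from h import *
for n in('wrist','scene','top'): grab(n,n+'6')
im=cv2.imread('pics/scene6.png'); cv2.imwrite('pics/s6z.png',cv2.resize(im[130:310,140:320],(600,600),interpolation=cv2.INTER_CUBIC))
E
```

```text
clock: 13.68
position: [0.5133, -0.0227, 0.1876]
ee_rot: [0.999, 0.039, 0.002, -0.004]
ft_force: [1.5, 0.7, -4.1]
grip_width: 0.128
```

View pics/s6z.png

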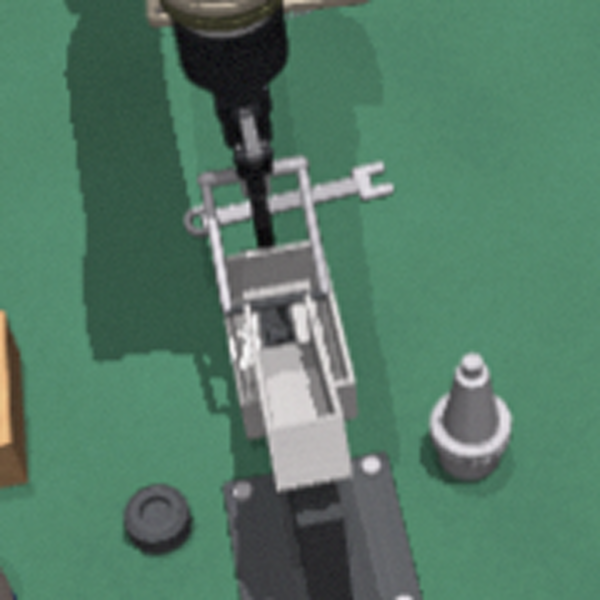

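View pics/wrist6.png

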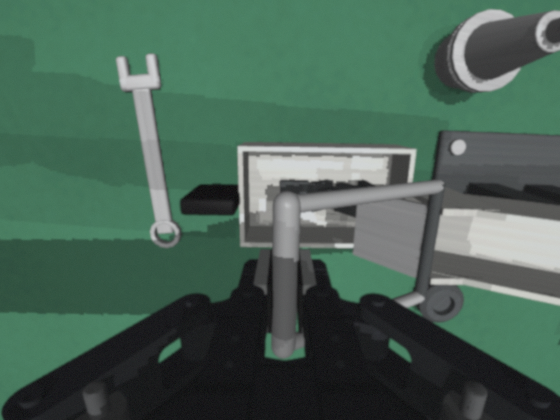

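The arm's movement puts the flap at about 45.2°. The chute trough looks empty in the scene view; dark nuts show at zoom (275,322). I'll check they are in the dish.

```bash
python3 - <<'E'
from h import *
im=cv2.imread('pics/wrist6.png'); a=cv2.resize(im[130:290,220:460],(720,480),interpolation=cv2.INTER_CUBIC); cv2.imwrite('pics/w6z.png',np.clip(a*1.5,0,255).astype(np.uint8))
im=cv2.imread('pics/top6.png'); cv2.imwrite('pics/t6z.png',cv2.resize(im[150:270,265:385],(600,600),interpolation=cv2.INTER_CUBIC))
im=cv2.imread('pics/scene6.png'); cv2.imwrite('pics/s6zz.png',cv2.resize(im[185:285,190:260],(420,600),interpolation=cv2.INTER_CUBIC))
c=load('scene6')
S=lambda L:np.round((np.array(L,float)+.5)/(10/3)-.5+[140,130])
np.set_printoptions(precision=3,suppress=True)
print(depthpts(c,S([(268,322),(275,322),(282,330),(285,310),(290,370),(290,345)])))
E
```

```text
[[ 0.527 -0.027  0.02 ]
 [ 0.528 -0.022  0.02 ]
 [ 0.549 -0.017  0.032]
 [ 0.519 -0.012  0.02 ]
 [ 0.645 -0.012  0.11 ]
 [ 0.576 -0.01   0.05 ]]
```

View pics/w6z.png

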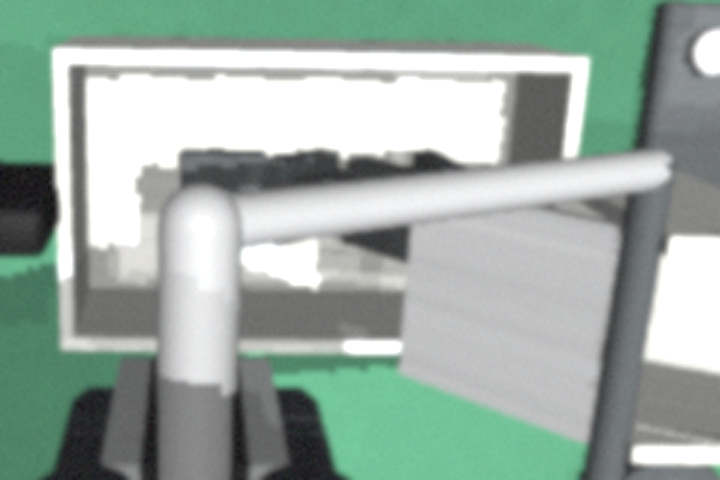

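View pics/t6z.png

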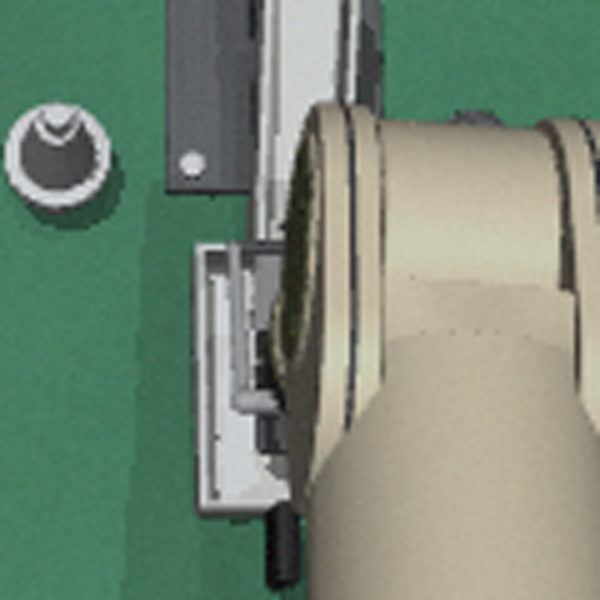

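View pics/s6zz.png

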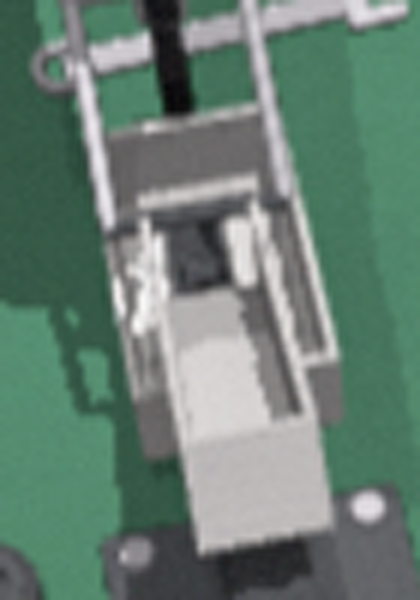

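```bash
python3 - <<'E'
from h import *
np.set_printoptions(precision=3,suppress=True)
c=load('scene6')
for u in (221,224,227):
    vs=np.arange(216,246,2); p=depthpts(c,[(u,v) for v in vs]); g=[int(c['pixels'][v,u].sum()/3) for v in vs]
    print(u); print(np.c_[vs,p,g])
w=grab('wrist','w7'); uv=[(u,v) for v in range(176,220,3) for u in range(270,372,3) if w['pixels'][v,u].max()<60]
p=depthpts(w,uv); print(len(p),p.min(0),p.max(0)); 
print(p[np.argsort(p[:,0])][::6])
E
python3 -m pendant '[[[0,0,0],[0,0,0],255],[[0,0,0],[0,0,0],255]]'
```

```text
221
[[216.      0.479  -0.021   0.004 174.   ]
 [218.      0.487  -0.022   0.004 167.   ]
 [220.      0.603  -0.02    0.142  84.   ]
 [222.      0.607  -0.021   0.138  68.   ]
 [224.      0.521  -0.024   0.02   80.   ]
 [226.      0.526  -0.024   0.018  79.   ]
 [228.      0.534  -0.025   0.019  81.   ]
 [230.      0.552  -0.025   0.034  81.   ]
 [232.      0.553  -0.026   0.026  72.   ]
 [234.      0.575  -0.026   0.047 141.   ]
 [236.      0.617  -0.026   0.095 179.   ]
 [238.      0.624  -0.026   0.096 179.   ]
 [240.      0.634  -0.027   0.101 179.   ]
 [242.      0.645  -0.027   0.109 183.   ]
 [244.      0.655  -0.028   0.115 213.   ]]
224
[[216.      0.48   -0.013   0.003 197.   ]
 [218.      0.569  -0.013   0.105 136.   ]
 [220.      0.605  -0.013   0.142  85.   ]
 [222.      0.605  -0.013   0.134  38.   ]
 [224.      0.522  -0.015   0.02   42.   ]
 [226.      0.529  -0.016   0.02   65.   ]
 [228.      0.543  -0.017   0.028  75.   ]
 [230.      0.552  -0.017   0.032  82.   ]
 [232.      0.556  -0.018   0.028  46.   ]
 [234.      0.605  -0.018   0.086 161.   ]
 [236.      0.61
[... 640 characters left out ...]
      0.62   -0.011   0.096 178.   ]
 [238.      0.63   -0.012   0.101 178.   ]
 [240.      0.64   -0.012   0.107 178.   ]
 [242.      0.648  -0.013   0.11  210.   ]
 [244.      0.657  -0.013   0.115 211.   ]]
75 [ 0.508 -0.033  0.006] [0.592 0.048 0.314]
[[ 0.508  0.048  0.314]
 [ 0.524 -0.018  0.022]
 [ 0.532 -0.015  0.021]
 [ 0.538 -0.016  0.025]
 [ 0.543 -0.014  0.032]
 [ 0.549 -0.013  0.023]
 [ 0.555 -0.008  0.017]
 [ 0.563 -0.011  0.026]
 [ 0.567 -0.01   0.03 ]
 [ 0.572 -0.025  0.048]
 [ 0.574 -0.024  0.049]
 [ 0.579 -0.031  0.044]
 [ 0.59  -0.005  0.018]]
clock: 14.12
position: [0.5133, -0.0227, 0.1875]
ee_rot: [0.999, 0.039, 0.002, -0.004]
ft_force: [1.2, 1.5, -4.7]
grip_width: 0.125
```

The trough is clear down to the lip, and all the dark points lie inside the dish below z = 0.05. Last check is the flap angle from the images, plus whether any nut is outside the dish.

```bash
python3 - <<'E'
from h import *
np.set_printoptions(precision=4,suppress=True)
w=load('w7'); c=load('scene6')
S=lambda L:(np.array(L,float)+.5)/(10/3)-.5+[140,130]
p=depthpts(w,[(287,v) for v in range(215,250,6)]); print('bar surf',p)
print(plane(c,S([(205,180),(303,165)]),.188))
q=depthpts(w,[(u,v) for u,v in [(365,225),(380,235),(395,240),(410,245),(415,225),(370,240)]]); print('plate',q)
n=np.linalg.svd(q-q.mean(0))[2][2]; print(n, 'angle of plate from vertical', np.degrees(np.arcsin(abs(n[2]))))
E
```

```text
bar surf [[ 0.5124  0.0101  0.1921]
 [ 0.5126  0.0076  0.1924]
 [ 0.5128  0.005   0.1922]
 [ 0.513   0.0026  0.1928]
 [ 0.5133 -0.0008  0.1911]
 [ 0.5134 -0.003   0.1923]]
[[ 0.5183 -0.0568  0.188 ]
 [ 0.5157  0.0165  0.188 ]]
plate [[ 0.5709 -0.0192  0.1074]
 [ 0.5794 -0.0226  0.1165]
 [ 0.5868 -0.0222  0.1251]
 [ 0.5939 -0.0221  0.1327]
 [ 0.5942 -0.0085  0.1331]
 [ 0.5748 -0.0285  0.1118]]
[ 0.74   -0.0006 -0.6726] angle of plate from vertical 42.27070432670029
```

```bash
python3 - <<'E'
from h import *
w=load('w7'); im=w['pixels'].astype(int)
uv=[(u,v) for u in range(362,418) for v in range(208,262) if v<(228+(u-355)*.83)-0 and v>210+ (u-362)*.0 and v<255+(u-360)*.3]
uv=np.array(uv); p=depthpts(w,uv)
k=(p[:,2]>.09)&(p[:,2]<.145)&(p[:,0]>.555)&(p[:,0]<.61); p=p[k]
for i in range(6):
    m=p.mean(0); n=np.linalg.svd(p-m,full_matrices=False)[2][2]; r=(p-m)@n; s=max(.0015,2*r.std()); p=p[abs(r)<s]
print(len(p),n,r.std(),np.degrees(np.arcsin(abs(n[2]))),p.min(0),p.max(0))
E
```

```text
2333 [ 0.73089251  0.04486802 -0.68101615] 0.0005743819343894163 42.923099962509674 [ 0.56768774 -0.03672408  0.10511446] [0.59857686 0.00086604 0.1372231 ]
```

```bash
python3 - <<'E'
from h import *
w=load('w7')
uv=[(u,v) for u in range(20,440,6) for v in range(10,120,4)]
p=depthpts(w,uv); p=p[abs(p[:,2])<.02]; n=np.linalg.svd(p-p.mean(0),full_matrices=False)[2][2]; print(n,p[:,2].mean())
E
```

```text
[-2.61648587e-04 -4.99712469e-03 -9.99987480e-01] 0.0009672748290545047
```

The table fit shows the wrist camera is level, so the estimates are 42.9° (plate), 44.3° (bar) and 45.2° (arm travel). I'll raise it about 1°.

```bash
python3 -m pendant '[[[0.1,0,0.15],[0,0,0],255],[[0,0,0],[0,0,0],255],[[0,0,0],[0,0,0],255],[[0,0,0],[0,0,0],255]]'
python3 - <<'E'
from h import *
w=grab('wrist','w8')
uv=np.array([(u,v) for u in range(362,418) for v in range(208,262) if v<(228+(u-355)*.83) and v<255+(u-360)*.3]); p=depthpts(w,uv)
p=p[(p[:,2]>.09)&(p[:,2]<.145)&(p[:,0]>.555)&(p[:,0]<.61)]
for i in range(6):
    m=p.mean(0); n=np.linalg.svd(p-m,full_matrices=False)[2][2]; r=(p-m)@n; p=p[abs(r)<max(.0015,2*r.std())]
print(np.degrees(np.arcsin(abs(n[2])))); print(manip.get_obs()['position'])
E
```

```text
clock: 14.62
position: [0.5139, -0.0227, 0.1889]
ee_rot: [0.999, 0.039, 0.002, -0.004]
ft_force: [2.0, 0.2, -5.2]
grip_width: 0.13
43.66992679813526
[ 0.51396755 -0.02267456  0.18887409]
```

View pics/w8.png

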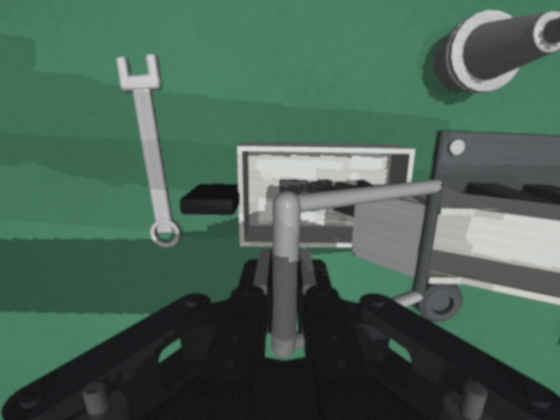

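The bar is still pinched, the nuts are in the dish and the table around it is clear. Angle estimates now run from about 43.7° (plate) to about 46° (arm travel). Handing in.

```bash
python3 -c "
from h import *
print(manip.hand_in())"
```

```text
the job is handed in; nothing more can be done
None
```

I slid the dish under the shut mouth by its lug, let go of the lug, then pinched the handle bar and lifted the flap to about 45°. I handed in at about 14.7 s with the gripper still holding it open.

- **Dish:** it stood flat on the table, with the lip about 19 mm inside its far wall and about 3 mm off centre, measured before the flap was opened.
- **Nuts:** depth readings show the chute empty down to the lip. All the dark nut points lie inside the dish below 50 mm, and none were seen outside it. The arm and bar hid part of the dish, so I did not count the four nuts one by one.
- **Flap angle:** the checks disagree by a couple of degrees. The final plate fit gave 43.7°, and arm travel gave about 46°. Before the last 1° lift, the bar height gave 44.3°.
- **Other things:** I touched none of the bystanders and saw none out of place, though the last pictures were not checked for every one. The wrist force readings I saw stayed around 5 N or less.

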